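# Clamp the bench-centre tailstock and hold its spring centre back

## Robot

A 6-joint arm with a two-finger parallel gripper is mounted at the origin on the work surface. World frame = base frame: x ahead of the robot, y to its left, z up, the work surface at z = 0. Lengths are in mm, angles in rad, forces in N, time in s.
With the tool pointing down it reaches from about 350 to 975 mm from the base axis. Payload 7.1 kg.
Tool frame: the origin (TCP) lies at the very end of the fingers, on their centre line; the grasp point (between the pads) lies 19 mm behind it; y points along the fingers, z is the direction in which the jaws open and shut, and the axes are right-handed (so a half turn about y gives the same grasp; the last joint's range is limited). The gripper opens to 88 mm and grips with 3 to 60 N. Pads are 20 mm wide; open, the fingers measure 115 mm over their backs; the gripper's body (75 mm by 178 mm) begins 61 mm behind the grasp point.
Start: joints at [1.194, 0.423, 1.63, -0, 1.089, -0.019], TCP at [218.852, 585.413, 222.675] pointing down, gripper open.
Joint ranges: [-3, 3], [-0.9, 2.11], [0.09, 2.58], [-1.31, 4.45], [0.11, 2.69], [-2.54, 2.54]. Speed limits (rad/s): [2.39, 2.39, 3.01, 3.14, 3.14, 3.14].

## Interface

Orientations are given as a rotation vector (axis times angle).
In Python, from workcell import ctrl gives the robot as it stands.
- The arm moves only by the shell command python3 -m jog 'ROWS'. ROWS is JSON, a list of rows, each a list of 3 entries, a list of its own where there are three numbers: the opening, from 0 (shut) to 1 (fully open), then the shift along the tool's x, y, z in cm, then the turn, a rotation vector about the tool's x, y, z in rad. In form: [[claw, [dx, dy, dz], [wx, wy, wz]], ...]. A call has 1 to 8 rows; each row is the pose to reach, as a shift and turn from the pose commanded when the call began, along the tool's axes at that moment; what a row does not reach only later rows make up. A row lasts 1/10 s, in which the tool goes at most 50 mm and 8.59 degrees, less where a joint would pass 70% of its speed; a pose out of reach is approached as far as the arm can. A call with a gripper value outside its range is refused whole. The fingers move at their own pace and stop on an object; the grip force is fixed at half the most. Time passes only in rows, so rows that repeat a pose let the fingers close. It gives the time, the measured TCP pose, the force and the opening at its end, in the units of the state.
- ctrl.get_obs(): the state, without advancing time (a new reading comes with each control period).
- ctrl.get_image(name): name is "side" or "top"; returns a dict with "color" (480x640x3 uint8, red, green, blue), "z_map" (480x640 float32, mm along the optical axis (not along the pixel's ray), 0 where there is no reading), "fx", "fy", "cx", "cy" (pixels), "dist_coeffs" ([k1, k2, p1, p2, k3] as OpenCV has them; the pictures are not rectified), "pose" (4x4, takes a point from camera to world coordinates). Camera axes: x right, y down, z forward; pixel columns grow to the right and rows downward; lengths in mm; the calibration is good to about 2 mm. A picture is of the moment at which its call begins.
- ctrl.close_job(): hands the job in, once; it reports no verdict.
The state is a dict: "t": time; "qpos": joint angles; "qvel": joint speeds; "joint_torque": joint torques, N m; "ee_pos": TCP position; "orientation": TCP orientation; "ft_force": force on the tool from outside, world axes, zero at the start; "moment": the same for the moment, N m; "width": finger opening in mm.
Only numpy, scipy, OpenCV 4.12 (cv2) and the standard library are available. Lean on these libraries where they do the work, as an engineer would, in place of code of your own. Each camera call takes 0.05 s, during which the arm holds its last target.

## Task

I am about to lift a shaft between the bench centres. The tailstock already stands where I want it, so do not shift it along the bed: swing its clamp lever fully home (clockwise seen from above), then pull the black knob on top of the tailstock back against its spring, away from the headstock, until its pin stands at the red line. Finish while still holding the knob there, with the tailstock clamped, and leave the dial stand and the other things on the bench alone.

Things in the scene. Friction and masses are not known exactly. Their poses are not given: they have to be found in the camera images.
- bed: Bench centres' bed: low grey and ground-steel beam, 560 long (its y axis), 140 wide (x), top face 50 above the bench, a T-slot along its middle; fixed to the bench. Origin: centre of its underside, on the bench. A red headstock with a pointed dead centre is fixed on its +y end; the red tailstock stands on the -y half. Spindle axis: above the bed's middle line, 75 above the bed top.
- tailstock: Red tailstock on the bed. Origin: centre of the underside of its foot, on the bed top (50 above the bench); axes as the bed's, +y towards the headstock. Foot 130 (x) by 90 (y) by 22 high; barrel housing on it 46 wide (x), 104 long (y), top (aluminium slotted plate) 106 above the origin; 25 more of cap at its -y end. Unclamped it slides along the bed's y with about 8 N of drag, so it must not be pushed about; clamped it holds over 40 N.
- clamp_lever (a joint): Clamp lever's turn about its vertical stud, rad: starts 0 to 0.4, 1.5 at its stop (fully home), growing clockwise seen from above. Stays where it is left. It bites from about 0.9; needs 4 N at the ball at first, 7 N at the end.
- clamp_ball (a point): Centre of the black ball, 25 in diameter, on the end of the steel clamp lever, on the -x side of the tailstock; 88 above the bed top. At joint 0 the lever points from its stud to the tailstock's -x, turned 0.35 rad towards -y; at 1.5 it points from -x turned 1.15 rad towards +y.
- clamp_pivot (a point): Point on the lever's vertical axis at the height of the ball: at x -42, y 0, z 88 of the tailstock; the ball's centre is 70 from it.
- spindle (a joint): How far the spring centre is pulled back, m: 0 fully forward (start), grows towards the tailstock's -y; 0.028 when the handle pin stands at the red line, 0.040 at the back stop. The spring pulls it forward with 11 N at 0, 18 N at the line.
- pull_knob: Black knob on the spring centre's handle pin, which comes up through the slot on top of the tailstock: upright cylinder 22 in diameter, 36 high, its underside (origin) 12 above the slotted plate and 118 above the bed top. The pin below is 9 thick.
- knob_grip (a point): Point on the knob's axis, 20 above its underside, 138 above the bed top: where to grip it. Moves with the spring centre along the tailstock's y.
- red_line (a point): Middle of the red line, 3 wide, across the slotted plate on top of the tailstock, at plate height; axes as the tailstock's. The knob's axis starts 28 to its +y side and must come over it.
- dial_stand: Dial gauge on a magnetic-base stand, standing loose on the bed between the centres: base 50 by 58 by 52, post to 196 high, dial 54 across. Bystander. Origin: centre of its underside.
- oil_can: Red oil can 72 in diameter with a brass spout, 188 high, loose on the bench. Bystander. Origin: centre of its underside.
- gear: Loose steel gear lying flat, 96 in diameter, 36 high with hub. Bystander. Origin: centre of its underside.
- v_block: Dark steel V-block 60 by 45 by 52, standing loose on the bed between the centres. Bystander. Origin: centre of its underside.

How it is judged (in metres and radians):
On the way:
1. the clamp lever is swung home while the spring centre is still fully forward (value of joint clamp_lever above 1.3 rad and value of joint spindle below 0.006 m), for 0.2 s.
At the end, for the whole second after the job is handed in: The fingers hold the knob (over 5 N) with the pin within 4 mm of the red line, at rest; clamp lever within 0.2 rad of home; tailstock within 8 mm of its start; bystanders within 20 mm of theirs and none touching the tailstock (value of joint spindle between 0.024 and 0.032 m and velocity of joint spindle below 0.01 m/s and value of joint clamp_lever above 1.3 rad and contact force between the fingers and pull_knob above 5 N and distance of tailstock from where it was at the start of the episode below 0.008 m and contact force between tailstock and dial_stand below 0.5 N and contact force between tailstock and oil_can below 0.5 N and contact force between tailstock and gear below 0.5 N and contact force between tailstock and v_block below 0.5 N and distance of each of dial_stand, oil_can, gear, v_block from where it was at the start of the episode below 0.02 m); the arm keeps its last pose, push and grip.
It fails at once if the tailstock is shifted along the bed by more than 8 mm (distance of tailstock from where it was at the start of the episode above 0.008 m).
It fails at once if a bystander is knocked over or moved by more than 20 mm (distance of any of dial_stand, oil_can, gear, v_block from where it was at the start of the episode above 0.02 m or angle between any of dial_stand, oil_can, gear, v_block's own z axis and vertical above 0.3 rad).
It also fails if it takes over 53 s, if anything falls off the work surface, if the arm or the gripper's body presses on something with over 40 N, if the wrist force passes 120 N, or if a joint passes its speed limit or range.

## Working session

There is one attempt and no reset: what is moved stays moved. The work goes in short steps, Python scripts to look and compute and a shell command to move; the robot and the scene stay as the last step left them, time stands still between calls to the robot, and variables do not carry over. Pictures are saved under pics/ and viewed, and the job is handed in when it is done.

```bash
ls; mkdir -p pics; python3 - <<'E'
from workcell import ctrl
import cv2,numpy as np
print(ctrl.get_obs())
for n in("side","top"):
    d=ctrl.get_image(n)
    cv2.imwrite(f"pics/{n}0.png",d["color"][:,:,::-1])
    np.savez(f"{n}0.npz",**d)
    print(n,d["fx"],d["fy"],d["cx"],d["cy"],d["dist_coeffs"],d["pose"])
E
```

```text
pics
{'t': 0.0, 'qpos': array([ 1.19397543e+00,  4.23807886e-01,  1.63065681e+00,  2.06218284e-05,
        1.08863782e+00, -1.90022687e-02]), 'qvel': array([-1.29962599e-03, -1.19716141e-03, -6.32151001e-05, -6.29814387e-05,
        2.96382919e-04,  4.61957473e-04]), 'joint_torque': array([ 5.00021506e-04, -5.44618356e+01, -2.73668307e+01,  6.43070089e-02,
        2.27187574e-02, -1.35981468e-04]), 'ee_pos': array([218.66509781, 584.91507223, 221.93532921]), 'orientation': array([-1.55398015,  0.28107168, -0.28057495]), 'ft_force': array([-0.15718186,  0.10906693, -1.54127348]), 'moment': array([ 0.05264398, -0.00099993,  0.01716401]), 'width': 88.23121960114021}
side 541.6900904546285 541.6900904546285 319.89075690401427 245.2854421608228 [0.00238189 0.         0.         0.         0.        ] [[ 9.80768602e-01 -1.15130411e-01  1.57600563e-01  2.88567366e+02]
 [-1.95174118e-01 -5.79007727e-01  7.91616773e-01 -9.88823712e+02]
 [ 1.12779231e-04 -8.07152427e-01 -5.90343076e-01  8.87894028e+02]
 [ 0.00000000e+00  0.00000000e+00  0.00000000e+00  1.00000000e+00]]
top 450.19240643096157 450.19240643096157 307.721751741983 234.7758274774583 [-0.10555981  0.          0.          0.          0.        ] [[-2.76024479e-02 -9.95522390e-01  9.04061769e-02  4.04083452e+02]
 [-9.99262095e-01  2.50630138e-02 -2.91051853e-02  1.78276204e+01]
 [ 2.67090124e-02 -9.11428400e-02 -9.95479589e-01  1.04392479e+03]
 [ 0.00000000e+00  0.00000000e+00  0.00000000e+00  1.00000000e+00]]
```

View pics/side0.png

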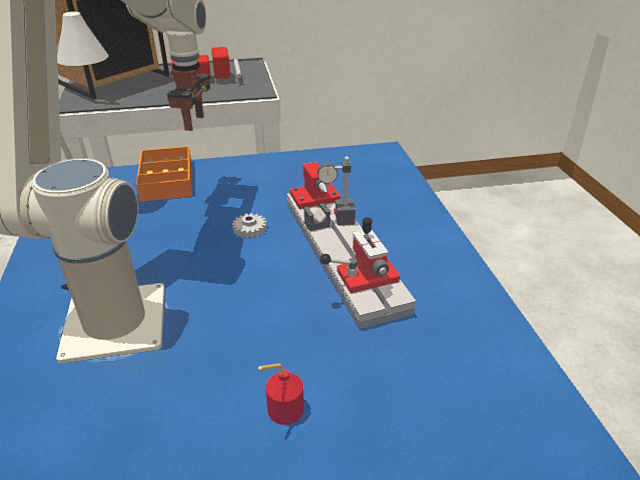

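View pics/top0.png

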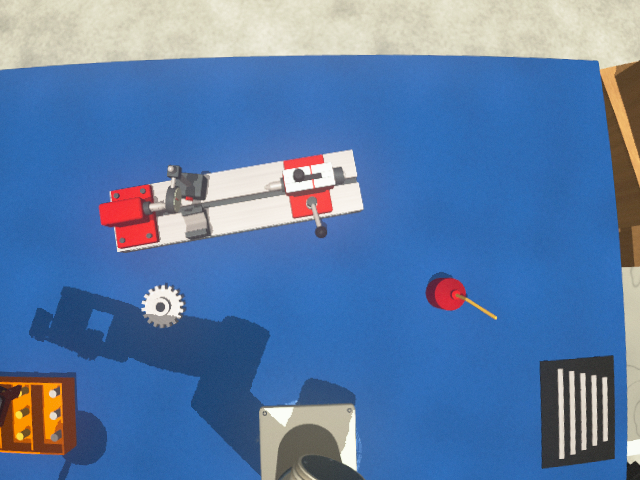

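The side view shows the bed running away from the camera with the tailstock near (370,265), the knob at (367,224) and the ball at (326,259). In the top view the tailstock is at about (312,185), the knob at (299,175), the ball at (321,230), the dial stand at (185,187), the V-block at (196,222), the gear at (163,306) and the oil can at (446,294). Next I'll measure these.

```bash
cat > h.py <<'E'
import numpy as np,cv2
def load(f): return dict(np.load(f))
def K(d): return np.array([[d["fx"],0,d["cx"]],[0,d["fy"],d["cy"]],[0,0,1]],float)
def ray(d,u,v):
    p=cv2.undistortPoints(np.array([[[u,v]]],float),K(d),d["dist_coeffs"])[0,0]
    r=d["pose"][:3,:3]@np.array([p[0],p[1],1.]); return d["pose"][:3,3],r
def onz(d,u,v,z):
    o,r=ray(d,u,v); return o+r*(z-o[2])/r[2]
def depth(d,u,v):
    o,r=ray(d,u,v); return o+r*d["z_map"][int(round(v)),int(round(u))]
def tri(a,b):
    (o1,r1),(o2,r2)=a,b
    A=np.stack([r1,-r2],1); s=np.linalg.lstsq(A,o2-o1,rcond=None)[0]
    p,q=o1+r1*s[0],o2+r2*s[1]; return (p+q)/2,np.linalg.norm(p-q)
def proj(d,P):
    R=d["pose"][:3,:3].T; t=-R@d["pose"][:3,3]
    return cv2.projectPoints(np.array([P],float),cv2.Rodrigues(R)[0],t,K(d),d["dist_coeffs"])[0][0,0]
E
python3 - <<'E'
from h import *
t=load("top0.npz");s=load("side0.npz")
c=t["color"][130:260,90:380][:,:,::-1]; cv2.imwrite("pics/topc.png",cv2.resize(c,None,fx=2.7,fy=2.7,interpolation=cv2.INTER_CUBIC))
c=t["color"][140:250,265:375][:,:,::-1]; cv2.imwrite("pics/topc2.png",cv2.resize(c,None,fx=5.4,fy=5.4,interpolation=cv2.INTER_CUBIC))
c=s["color"][200:335,290:430][:,:,::-1]; cv2.imwrite("pics/sidec.png",cv2.resize(c,None,fx=4,fy=4,interpolation=cv2.INTER_CUBIC))
for n,d,x0,x1,y0,y1 in(("t",t,265,375,140,250),("s",s,290,430,200,335)):
    g=d["color"].max(2); m=np.zeros_like(g); m[y0:y1,x0:x1]=(g[y0:y1,x0:x1]<50)*255
    N,L,S,C=cv2.connectedComponentsWithStats(m)
    for i in range(1,N):
        if S[i,4]>15: print(n,S[i],C[i],depth(d,*C[i]).round(1))
E
```

```text
s [363 222   8  11  25] [367.08 227.76] [594.2  -6.2 189. ]
```

View pics/topc2.png

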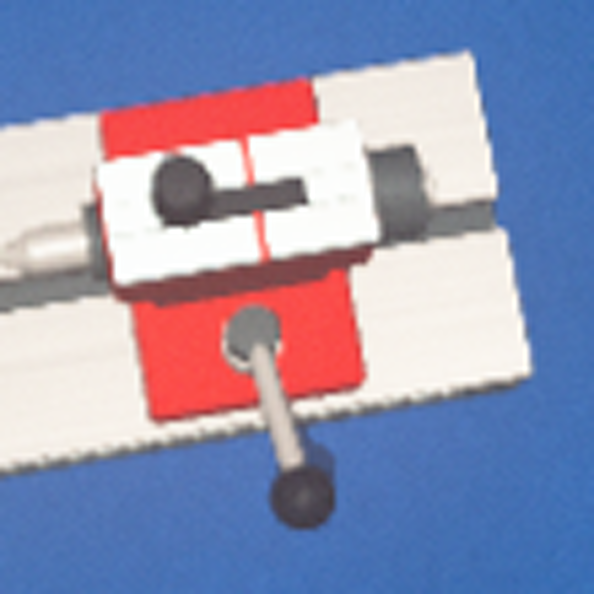

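View pics/sidec.png

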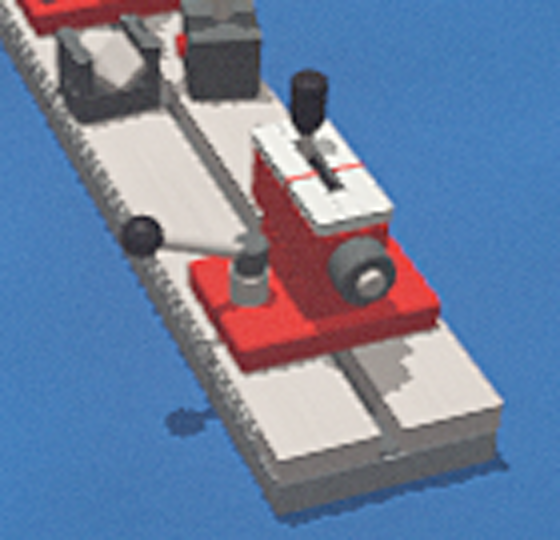

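View pics/topc.png

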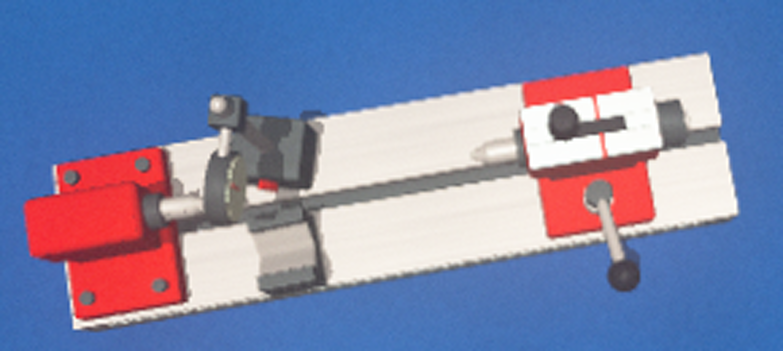

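The crops show the knob top at topc2 (183,190), the ball at (303,498), the red line from (250,135) to (265,255), and the foot's near corners at (152,420) and (365,385). In sidec the ball is at (142,236) and the knob top at (310,77).

```bash
python3 - <<'E'
from h import *
t=load("top0.npz");s=load("side0.npz")
T=lambda u,v:((u+.5)/5.4-.5+265,(v+.5)/5.4-.5+140)
S=lambda u,v:((u+.5)/4-.5+290,(v+.5)/4-.5+200)
for n,a,b,z in(("ball",T(303,498),S(142,236),138),("knobtop",T(183,190),S(310,77),204)):
    print(n,onz(t,*a,z).round(1),onz(s,*b,z).round(1),[np.round(x,1) for x in tri(ray(t,*a),ray(s,*b))],depth(t,*a).round(1),depth(s,*b).round(1))
print("stud",onz(t,*T(253,328),138), depth(t,*T(253,328)))
for n,p,z in(("foot nl",(152,420),72),("foot nr",(365,385),72),("foot fl",(100,115),72),("foot fr",(316,80),72),("pl",(98,162),156),("pl",(358,122),156),("pl",(382,250),156),("pl",(118,283),156),("line",(248,135),156),("line",(265,258),156),("bedfar",(470,52),50),("bednear",(532,375),50)):
    print(n,onz(t,*T(*p),z).round(1),depth(t,*T(*p)).round(1))
T2=lambda u,v:((u+.5)/2.7-.5+90,(v+.5)/2.7-.5+130)
for n,p in(("bed end near",(73,329)),("bed end near r",(738,214)),("bed far r",(708,53))): print(n,onz(t,*T2(*p),50).round(1))
m=(t["z_map"]>0)
# height map over bed
E
```

```text
ball [491.7 -35.1 138. ] [490.4 -35.9 138. ] [array([491.2, -35.1, 137.4]), np.float64(1.2)] [490.7 -34.5 148.3] [488.6 -44.2 144.6]
knobtop [595.2   7.7 204. ] [597.3   7.7 204. ] [array([596.2,   7.5, 204. ]), np.float64(2.0)] [595.8   7.6 201.5] [598.2  10.6 202. ]
stud [556.60683291 -18.19010405 138.        ] [560.67789113 -19.15146651 113.81962497]
foot nl [531.2  20.9  72. ] [531.7  21.   67.9]
foot nr [543.4 -65.5  72. ] [546.8 -67.5  48.1]
foot fl [657.3  39.2  72. ] [662.9  39.6  50.5]
foot fr [670.2 -49.6  72. ] [690.4 -54.7  -1.8]
pl [617.5  38.4 156. ] [617.9  38.5 154.4]
pl [630.7 -59.  156. ] [658.3 -68.3  48.1]
pl [581.9 -66.3 156. ] [602.5 -76.1  53. ]
pl [571.6  32.  156. ] [572.4  32.1 152. ]
line [626.6 -17.7 156. ] [627.3 -17.8 153.2]
line [579.8 -22.7 156. ] [578.9 -22.5 160.4]
bedfar [ 687.2 -116.5   50. ] [ 7.013e+02 -1.232e+02  5.000e-01]
bednear [ 549.1 -137.    50. ] [ 555.9 -144.3    3.3]
bed end near [467.6 415.6  50. ]
bed end near r [ 549.3 -136.8   50. ]
bed far r [ 686.9 -117.1   50. ]
```

```bash
cat >> h.py <<'E'
from scipy.spatial.transform import Rotation as Rn
O=np.array([600.5,-13.75,50.]); th=0.1465
xh=np.array([np.cos(th),np.sin(th),0]); yh=np.array([-np.sin(th),np.cos(th),0])
def ts(p): # tailstock->world
    return O+p[0]*xh+p[1]*yh+np.array([0,0,p[2]])
def down(jaw): # tool y down, z along jaw
    y=np.array([0,0,-1.]); z=jaw/np.linalg.norm(jaw); return Rn.from_matrix(np.stack([np.cross(y,z),y,z],1))
def rel(p0,R0,p,R):
    return (R0.inv().apply(np.array(p)-p0)/10).round(2),(R0.inv()*R).as_rotvec().round(3)
E
python3 - <<'E'
from h import *
from workcell import ctrl
o=ctrl.get_obs()
R0=Rn.from_rotvec(o["orientation"]); print(R0.as_matrix().round(3))
p0=o["ee_pos"]
for s in(1,-1):
    print(rel(p0,R0,ts((-42-70,-5-6,88+120)),down(s*yh)))
print("knob pred",ts((0,22,154)), "pivot",ts((-42,0,88)))
for n,P in (("pivot",ts((-42,0,88))),):print(ts((-42-70*np.cos(1.15),70*np.sin(1.15),88)))
t=load("top0.npz")
for p in((185,187),(165,205),(174,170),(196,222)):print(depth(t,*p).round(0))
E
```

```text
[[ 0.937 -0.     0.35 ]
 [-0.35  -0.001  0.937]
 [-0.    -1.    -0.001]]
(array([ 47.46,  -3.54, -49.09]), array([ 0.001, -0.504, -0.   ]))
(array([ 47.46,  -3.54, -49.09]), array([0.000e+00, 2.637e+00, 2.000e-03]))
knob pred [597.28851644   8.01433719 204.        ] pivot [558.94990173 -19.88101407 138.        ]
[521.33513194  39.15396788 138.        ]
[598. 249. 101.]
[556. 283. 130.]
[602. 236. 238.]
[526. 231.  73.]
```

```bash
python3 -m jog '[[0.55,[47.5,-3.5,-49.1],[0,-0.504,0]],[0.55,[47.5,-3.5,-49.1],[0,-0.504,0]],[0.55,[47.5,-3.5,-49.1],[0,-0.504,0]],[0.55,[47.5,-3.5,-49.1],[0,-0.504,0]],[0.55,[47.5,-3.5,-49.1],[0,-0.504,0]],[0.55,[47.5,-3.5,-49.1],[0,-0.504,0]],[0.55,[47.5,-3.5,-49.1],[0,-0.504,0]],[0.55,[47.5,-3.5,-49.1],[0,-0.504,0]]]'
cat > go.py <<'E'
import sys
from h import *
from workcell import ctrl
# usage: go.py x y z(ts frame) jawangle a
o=ctrl.get_obs();p0=o["ee_pos"];R0=Rn.from_rotvec(o["orientation"])
print("t",round(o["t"],2),"p",p0.round(1),"w",round(o["width"],1),"F",o["ft_force"].round(1),"q",o["qpos"].round(2))
l=p0-O; print("ts pos",(l@xh).round(1),(l@yh).round(1),l[2].round(1))
E
python3 - <<'E'
from go import *
print(rel(p0,R0,ts((-112,-6,208)),down(yh*.997-.076*xh)))
E
```

```text
t: 0.9
ee_pos: [378.2, 218.3, 243.2]
orientation: [-1.568, -0.115, 0.115]
ft_force: [1.2, 0.4, 0.1]
width: 48.2
t 0.9 p [378.2 218.3 243.2] w 48.2 F [1.2 0.4 0.1] q [ 0.5   0.11  2.01 -0.    1.02 -1.22]
ts pos -186.0 262.1 193.2
(array([  7.4 ,  -1.48, -26.81]), array([ 0.   , -0.076,  0.   ]))
```

```bash
python3 -m jog '[[0.55,[7.5,-1.5,-26.8],[0,-0.076,0]],[0.55,[7.5,-1.5,-26.8],[0,-0.076,0]],[0.55,[7.5,-1.5,-26.8],[0,-0.076,0]],[0.55,[7.5,-1.5,-26.8],[0,-0.076,0]],[0.55,[7.5,-1.5,-26.8],[0,-0.076,0]],[0.55,[7.5,-1.5,-26.8],[0,-0.076,0]],[0.55,[7.5,-1.5,-26.8],[0,-0.076,0]],[0.55,[7.5,-1.5,-26.8],[0,-0.076,0]]]'
python3 - <<'E'
from go import *
print(rel(p0,R0,ts((-111.5,-5.3,75)),down(yh*.997-.076*xh)))
d=ctrl.get_image("top"); np.savez("top1.npz",**d)
cv2.imwrite("pics/top1.png",cv2.resize(d["color"][120:330,220:420][:,:,::-1],None,fx=2.8,fy=2.8))
d=ctrl.get_image("side")
cv2.imwrite("pics/side1.png",cv2.resize(d["color"][130:340,240:440][:,:,::-1],None,fx=2.8,fy=2.8))
E
```

```text
t: 1.7
ee_pos: [490.8, -34.2, 257.6]
orientation: [-1.563, -0.172, 0.174]
ft_force: [-0.8, 0.6, -0.1]
width: 48.6
t 1.7 p [490.8 -34.2 257.6] w 48.6 F [-0.8  0.6 -0.1] q [-0.09  0.18  1.88  0.    1.08 -1.89]
ts pos -111.5 -4.2 207.6
(array([ 1.000e-02,  1.326e+01, -1.200e-01]), array([-0.001, -0.002, -0.001]))
```

View pics/side1.png

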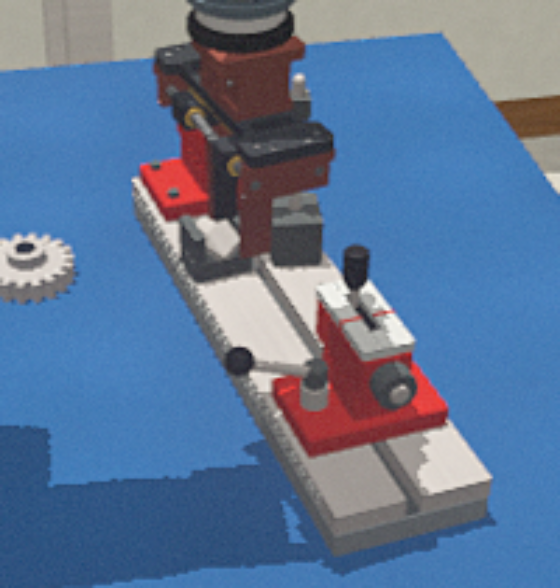

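The side view shows the fingers hovering over the ball, which is at (238,361) in the crop, with the jaws along the bed. Next I'll descend with the fingers straddling the ball.

```bash
python3 -m jog '[[0.55,[0,3,-0.1],[0,0,0]],[0.55,[0,6,-0.1],[0,0,0]],[0.55,[0,9,-0.1],[0,0,0]],[0.55,[0,11,-0.1],[0,0,0]],[0.55,[0,12.2,-0.1],[0,0,0]],[0.55,[0,13.2,-0.1],[0,0,0]],[0.55,[0,13.2,-0.1],[0,0,0]]]'
python3 - <<'E'
from go import *
for n in("top","side"):
    d=ctrl.get_image(n); np.savez(n+"2.npz",**d)
    c=d["color"]; c=c[120:330,220:420] if n=="top" else c[130:340,240:440]
    cv2.imwrite(f"pics/{n}2.png",cv2.resize(c[:,:,::-1],None,fx=2.8,fy=2.8))
E
```

```text
t: 2.5
ee_pos: [491.0, -34.3, 125.5]
orientation: [-1.563, -0.174, 0.176]
ft_force: [0.8, 0.0, -0.5]
width: 48.3
t 2.5 p [491.  -34.3 125.5] w 48.3 F [ 0.8  0.  -0.5] q [-0.09  0.38  1.99  0.    0.78 -1.89]
ts pos -111.3 -4.4 75.5
```

View pics/side2.png

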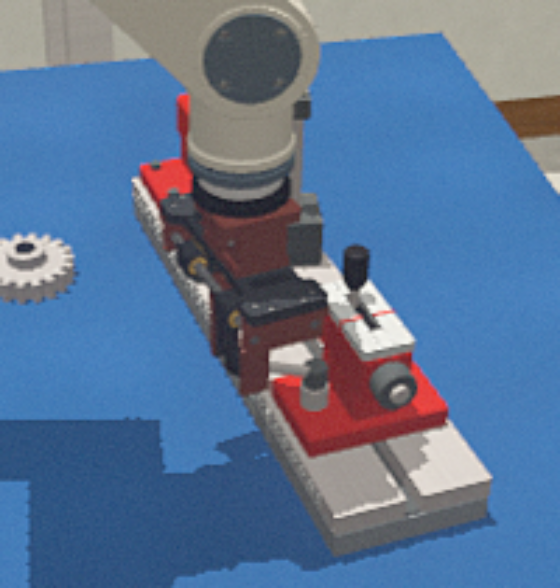

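View pics/top2.png

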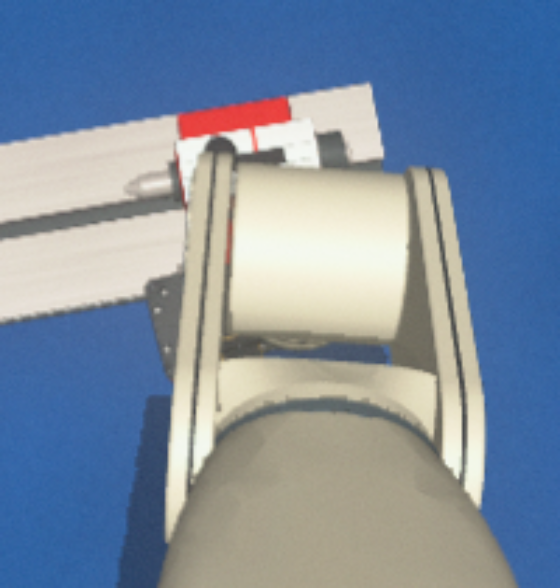

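The side view shows the near finger at (258,370) in front of the lever rod, so the ball is between the fingers. There is no contact force. Next I'll work out the arc.

```bash
cat > arc.py <<'E'
from go import *
def arc(As,off=11.7,z=75.5,r=70):
    for a in As:
        rad=-np.cos(a)*xh+np.sin(a)*yh; tan=np.sin(a)*xh+np.cos(a)*yh
        P=ts((-42,0,z))+r*rad-off*tan
        s,w=rel(p0,R0,P,down(tan)); print(round(a,2),s.tolist(),w.tolist())
E
python3 -c "
from arc import *
arc([-.076,0,.08,.16,.24,.32,.4,.48])"
```

```text
t 2.6 p [492.  -34.7 126.7] w 48.7 F [ 0.6  0.8 -0.2] q [-0.09  0.38  1.99  0.    0.78 -1.89]
ts pos -110.4 -4.9 76.7
-0.08 [-0.14, 0.12, -1.2] [0.0, 0.0, 0.001]
0 [-0.21, 0.12, -0.67] [0.0, 0.076, 0.001]
0.08 [-0.24, 0.12, -0.1] [0.0, 0.156, 0.001]
0.16 [-0.22, 0.12, 0.47] [0.0, 0.236, 0.001]
0.24 [-0.16, 0.11, 1.03] [0.0, 0.316, 0.001]
0.32 [-0.05, 0.11, 1.59] [0.0, 0.396, 0.001]
0.4 [0.1, 0.11, 2.13] [0.0, 0.476, 0.001]
0.48 [0.3, 0.11, 2.67] [0.0, 0.556, 0.001]
```

```bash
python3 -m jog '[[0.55,[-0.1,0,-1.2],[0,0,0]],[0.55,[-0.2,0,-0.7],[0,0.076,0]],[0.55,[-0.2,0,-0.1],[0,0.156,0]],[0.55,[-0.2,0,0.45],[0,0.236,0]],[0.55,[-0.15,0,1.0],[0,0.316,0]],[0.55,[-0.05,0,1.6],[0,0.396,0]]]'
python3 -c "
from arc import *
d=ctrl.get_image('side'); np.savez('side3.npz',**d)
cv2.imwrite('pics/side3.png',cv2.resize(d['color'][130:340,240:440][:,:,::-1],None,fx=2.8,fy=2.8))
arc([.32,.4,.48,.56,.64,.72,.8,.88])"
```

```text
t: 3.2
ee_pos: [488.4, -20.5, 127.0]
orientation: [-1.567, 0.137, -0.141]
ft_force: [1.2, -3.4, -1.3]
width: 48.1
t 3.2 p [488.4 -20.5 127. ] w 48.1 F [ 1.2 -3.4 -1.3] q [-0.07  0.37  2.   -0.    0.77 -1.46]
ts pos -111.9 9.7 77.0
0.32 [-0.06, 0.15, 0.11] [0.001, -0.004, 0.002]
0.4 [-0.13, 0.15, 0.67] [0.0, 0.076, 0.002]
0.48 [-0.16, 0.15, 1.24] [0.0, 0.156, 0.002]
0.56 [-0.15, 0.15, 1.8] [0.0, 0.236, 0.002]
0.64 [-0.08, 0.15, 2.37] [0.0, 0.316, 0.002]
0.72 [0.02, 0.15, 2.93] [0.0, 0.396, 0.002]
0.8 [0.18, 0.15, 3.47] [-0.0, 0.476, 0.002]
0.88 [0.37, 0.15, 4.01] [-0.0, 0.556, 0.002]
```

View pics/side3.png

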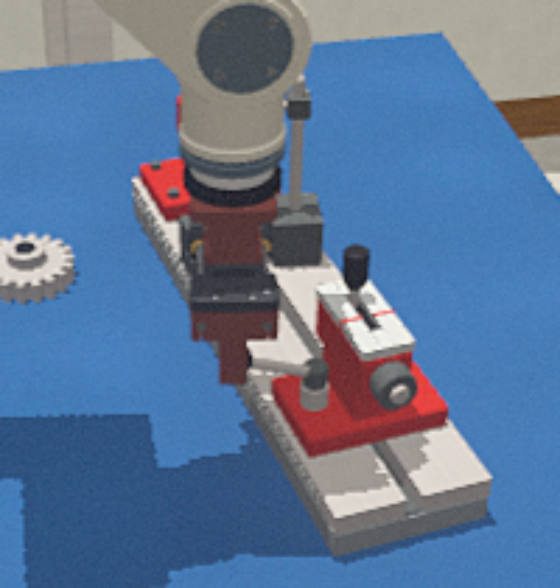

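The near finger, at (235,360), is pushing the ball. The contact force is about 3.5 N and the tailstock has not moved. I'll continue along the arc.

```bash
python3 -m jog '[[0.55,[-0.1,0,0.65],[0,0.076,0]],[0.55,[-0.15,0,1.2],[0,0.156,0]],[0.55,[-0.15,0,1.8],[0,0.236,0]],[0.55,[-0.1,0,2.35],[0,0.316,0]],[0.55,[0,0,2.9],[0,0.396,0]],[0.55,[0.2,0,3.5],[0,0.476,0]]]'
python3 -c "
from arc import *
d=ctrl.get_image('side'); np.savez('side4.npz',**d)
cv2.imwrite('pics/side4.png',cv2.resize(d['color'][130:340,240:440][:,:,::-1],None,fx=2.8,fy=2.8))
arc([.8,.88,.96,1.03,1.1,1.15,1.18,1.2])"
```

```text
t: 3.85
ee_pos: [496.0, 13.5, 126.9]
orientation: [-1.511, 0.509, -0.511]
ft_force: [-2.1, -3.2, 1.5]
width: 48.2
t 3.85 p [496.   13.5 126.9] w 48.2 F [-2.1 -3.2  1.5] q [ 0.    0.38  1.98 -0.    0.78 -0.91]
ts pos -99.4 42.2 76.9
0.8 [0.03, 0.14, 0.0] [0.0, 0.002, 0.001]
0.88 [-0.04, 0.14, 0.57] [0.0, 0.082, 0.001]
0.96 [-0.07, 0.14, 1.13] [0.0, 0.162, 0.001]
1.03 [-0.05, 0.14, 1.63] [0.0, 0.232, 0.001]
1.1 [-0.0, 0.14, 2.12] [-0.0, 0.302, 0.001]
1.15 [0.05, 0.14, 2.47] [-0.0, 0.352, 0.001]
1.18 [0.1, 0.14, 2.68] [-0.0, 0.382, 0.001]
1.2 [0.13, 0.14, 2.82] [-0.0, 0.402, 0.001]
```

View pics/side4.png

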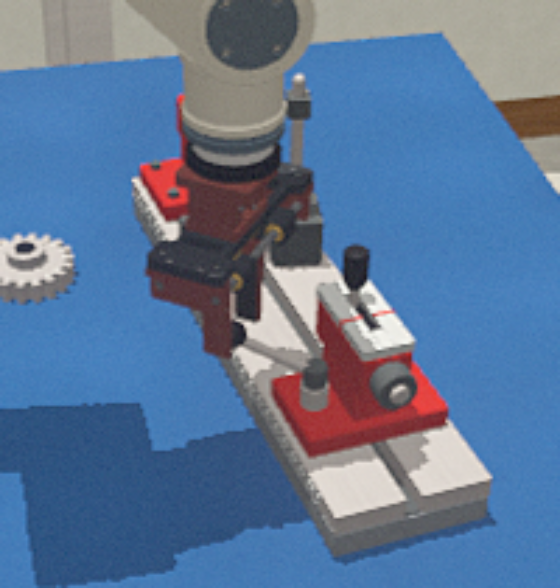

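The ball, at (238,333), is following the finger and the lever is now past the bite. The tailstock is still in place.

```bash
python3 -m jog '[[0.55,[0,0,0.55],[0,0.082,0]],[0.55,[-0.05,0,1.1],[0,0.162,0]],[0.55,[-0.05,0,1.6],[0,0.232,0]],[0.55,[0,0,2.1],[0,0.302,0]],[0.55,[0,0,2.35],[0,0.335,0]],[0.55,[0,0,2.35],[0,0.335,0]]]'
python3 -c "
from arc import *
d=ctrl.get_image('side'); np.savez('side5.npz',**d)
cv2.imwrite('pics/side5.png',cv2.resize(d['color'][130:340,240:440][:,:,::-1],None,fx=2.8,fy=2.8))
arc([1.1,1.15,1.18,1.2])"
```

```text
t: 4.5
ee_pos: [509.9, 32.7, 126.5]
orientation: [-1.432, 0.766, -0.766]
ft_force: [-1.2, -1.7, 0.2]
width: 48.6
t 4.5 p [509.9  32.7 126.5] w 48.6 F [-1.2 -1.7  0.2] q [ 0.04  0.4   1.95 -0.    0.79 -0.55]
ts pos -82.8 59.1 76.5
1.1 [0.13, 0.1, -0.21] [0.0, -0.029, 0.0]
1.15 [0.07, 0.1, 0.14] [0.0, 0.021, 0.0]
1.18 [0.04, 0.1, 0.35] [0.0, 0.051, 0.0]
1.2 [0.03, 0.1, 0.49] [-0.0, 0.071, 0.0]
```

View pics/side5.png

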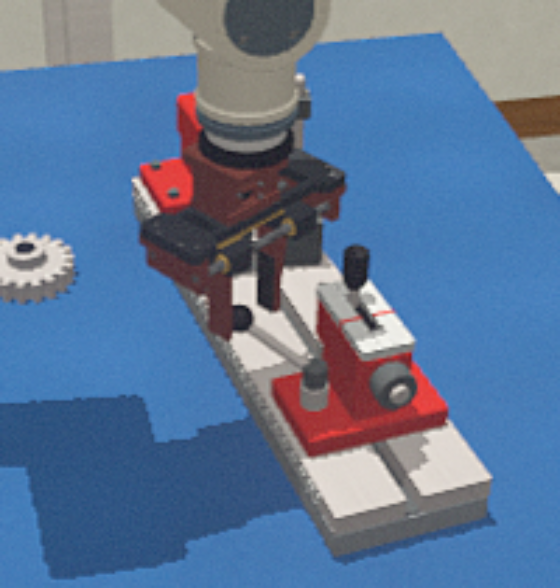

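The ball, at (238,318), is nearly home. I'll push gently until the stop shows in the force reading.

```bash
python3 -m jog '[[0.55,[0,0,0.1],[0,0.02,0]],[0.55,[0,0,0.2],[0,0.03,0]],[0.55,[0,0,0.2],[0,0.03,0]]]'; python3 -m jog '[[0.55,[0,0,0.1],[0,0.015,0]],[0.55,[0,0,0.2],[0,0.03,0]],[0.55,[0,0,0.2],[0,0.03,0]]]'
```

```text
t: 4.85
ee_pos: [511.2, 34.3, 126.2]
orientation: [-1.423, 0.791, -0.79]
ft_force: [-2.9, -3.1, 2.8]
width: 47.8
t: 5.15
ee_pos: [512.8, 35.7, 126.0]
orientation: [-1.413, 0.815, -0.813]
ft_force: [-4.3, -1.9, 3.7]
width: 48.3
```

```bash
python3 -c "
from arc import *
d=ctrl.get_image('side'); np.savez('side6.npz',**d)
c=d['color'][200:335,290:430][:,:,::-1]; cv2.imwrite('pics/side6.png',cv2.resize(c,None,fx=4,fy=4,interpolation=cv2.INTER_CUBIC))
for a in (.95,1.05,1.15): print(a,(proj(d,ts((-42-70*np.cos(a),70*np.sin(a),88)))-[290,200]+.5)*4-.5)
"
```

```text
t 5.15 p [512.8  35.7 126. ] w 48.3 F [-4.3 -1.9  3.7] q [ 0.05  0.4   1.94  0.    0.8  -0.48]
ts pos -79.5 61.8 76.0
0.95 [152.25602232 165.00717169]
1.05 [159.33168666 159.57136032]
1.15 [167.26226322 154.61455959]
```

View pics/side6.png

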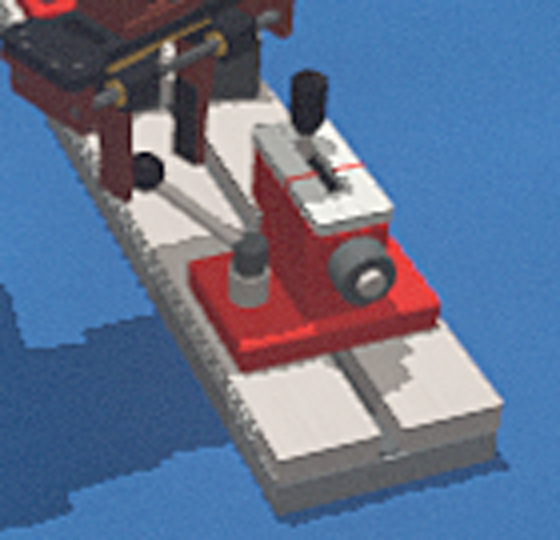

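```bash
python3 - <<'E'
from h import *
d=load("side6.npz")
S=lambda u,v:((u+.5)/4-.5+290,(v+.5)/4-.5+200)
P=onz(d,*S(148,171),138); l=P-O; print(P,l@xh,l@yh)
g=np.array([l@xh+42,l@yh]);print(np.hypot(*g),np.arctan2(g[1],-g[0]))
d0=load("side0.npz")
for a in(-.076,):print((proj(d,ts((-42-70*np.cos(a),70*np.sin(a),88)))-[290,200]+.5)*4-.5)
# project finger tips
for w in (-24,24): print((proj(d,[512.8,35.7,126]+w*(np.sin(1.17)*xh+np.cos(1.17)*yh))-[290,200]+.5)*4-.5)
# stud top
print((proj(d,ts((-42,0,62)))-[290,200]+.5)*4-.5)
# depth test of other parts: foot corners side
for p in((-65,-45,22),(65,-45,22),(-65,45,22),(-23,-52,106),(23,-52,106)): print(p,(proj(d,ts(p))-[290,200]+.5)*4-.5)
E
```

```text
[506.63876797  25.06201468 138.        ] -87.19015253844853 52.09779900705589
68.96615508949183 0.8562812842465455
[142.28210516 235.39158274]
[124.79718009 191.98462821]
[183.18419923 160.05278439]
[250.93566947 240.94428064]
(-65, -45, 22) [241.36672328 348.90438205]
(65, -45, 22) [444.34060079 300.89008088]
(-65, 45, 22) [185.42255844 258.09401129]
(-23, -52, 106) [320.9311538  225.24316467]
(23, -52, 106) [395.84258001 208.5945971 ]
```

The sign of my ball offset was wrong: the ball lags the tool centre and does not lead it. The image puts the ball at about a = 0.86, which is joint 1.21. I'll narrow the jaws to clear the spindle nose and recompute the remaining arc.

```bash
python3 -c "
from arc import *
arc([.86,.93,.98,1.02,1.06,1.1,1.13,1.16],off=-5,z=76)"
```

```text
t 5.2 p [512.8  35.7 126. ] w 48.4 F [-4.2 -1.6  3.9] q [ 0.05  0.4   1.94  0.    0.8  -0.48]
ts pos -79.5 61.8 76.0
0.86 [0.35, 0.0, -0.61] [0.0, -0.331, -0.001]
0.93 [0.24, 0.0, -0.13] [0.0, -0.261, -0.001]
0.98 [0.18, 0.0, 0.22] [0.0, -0.211, -0.001]
1.02 [0.14, 0.0, 0.5] [0.0, -0.171, -0.001]
1.06 [0.12, 0.0, 0.78] [0.0, -0.131, -0.001]
1.1 [0.11, 0.0, 1.06] [0.0, -0.091, -0.001]
1.13 [0.11, 0.0, 1.27] [0.0, -0.061, -0.001]
1.16 [0.11, 0.0, 1.48] [0.0, -0.031, -0.0]
```

```bash
python3 -m jog '[[0.4,[0.3,0,-0.5],[0,-0.13,0]],[0.4,[0.3,0,-0.4],[0,-0.26,0]],[0.4,[0.25,0,-0.1],[0,-0.26,0]],[0.4,[0.2,0,0.2],[0,-0.21,0]],[0.4,[0.15,0,0.5],[0,-0.17,0]],[0.4,[0.1,0,0.8],[0,-0.13,0]],[0.4,[0.1,0,1.05],[0,-0.09,0]]]'
python3 -c "
from arc import *
d=ctrl.get_image('side'); np.savez('side7.npz',**d)
c=d['color'][200:335,290:430][:,:,::-1]; cv2.imwrite('pics/side7.png',cv2.resize(c,None,fx=4,fy=4,interpolation=cv2.INTER_CUBIC))
arc([1.1,1.13,1.15,1.17,1.2],off=-5,z=76)"
```

```text
t: 5.9
ee_pos: [521.5, 40.2, 125.5]
orientation: [-1.44, 0.748, -0.744]
ft_force: [-5.4, -3.0, 1.5]
width: 35.6
t 5.9 p [521.5  40.2 125.5] w 35.6 F [-5.4 -3.   1.5] q [ 0.05  0.42  1.92  0.    0.81 -0.56]
ts pos -70.3 64.9 75.5
1.1 [0.06, -0.05, 0.08] [0.002, -0.003, -0.002]
1.13 [0.08, -0.05, 0.29] [0.002, 0.027, -0.002]
1.15 [0.09, -0.05, 0.43] [0.002, 0.047, -0.001]
1.17 [0.11, -0.05, 0.56] [0.002, 0.067, -0.001]
1.2 [0.15, -0.05, 0.77] [0.002, 0.097, -0.001]
```

View pics/side7.png

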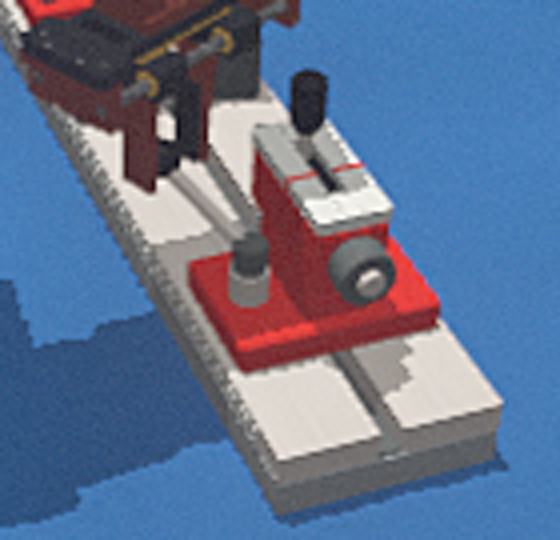

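The ball is now near (165,156), where the model puts a of about 1.1. I'll ease it on to the stop.

```bash
python3 -m jog '[[0.4,[0.05,0,0.2],[0,0.025,0]],[0.4,[0.1,0,0.4],[0,0.045,0]],[0.4,[0.1,0,0.4],[0,0.045,0]]]'; python3 -m jog '[[0.4,[0,0,0.1],[0,0.01,0]],[0.4,[0,0,0.2],[0,0.02,0]],[0.4,[0,0,0.2],[0,0.02,0]]]'
```

```text
t: 6.25
ee_pos: [525.0, 41.9, 125.4]
orientation: [-1.428, 0.782, -0.777]
ft_force: [-6.4, -1.3, 2.7]
width: 35.2
t: 6.55
ee_pos: [525.9, 42.5, 125.3]
orientation: [-1.423, 0.798, -0.791]
ft_force: [-8.0, -2.3, 4.0]
width: 35.4
```

```bash
python3 -m jog '[[0.4,[0,0,0.1],[0,0.01,0]],[0.4,[0,0,0.2],[0,0.02,0]],[0.4,[0,0,0.2],[0,0.02,0]],[0.4,[0,0,0.2],[0,0.02,0]]]'; python3 - <<'E'
from arc import *
l=p0-O; P=np.array([l@xh,l@yh]); tool=R0.as_matrix()[:,2]; tt=np.array([tool@xh,tool@yh])
b=P-5*tt; g=b-[-42,0]; print("ball est a",np.arctan2(g[1],-g[0]),np.hypot(*g))
d=ctrl.get_image('side'); np.savez('side8.npz',**d)
c=d['color'][200:335,290:430][:,:,::-1]; cv2.imwrite('pics/side8.png',cv2.resize(c,None,fx=4,fy=4,interpolation=cv2.INTER_CUBIC))
E
```

```text
t: 6.95
ee_pos: [526.2, 42.5, 125.2]
orientation: [-1.421, 0.814, -0.805]
ft_force: [-13.1, -9.2, 7.3]
width: 35.2
t 6.95 p [526.2  42.5 125.2] w 35.2 F [-13.1  -9.2   7.3] q [ 0.06  0.43  1.91 -0.    0.82 -0.47]
ts pos -65.3 66.5 75.2
ball est a 1.1629772479034557 70.35192137977769
```

View pics/side8.png

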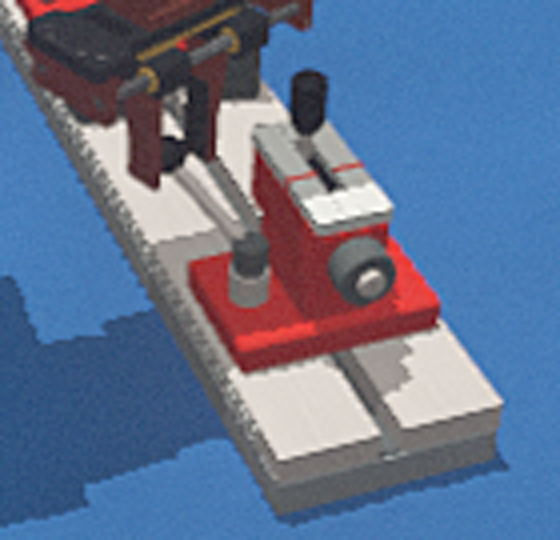

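The force jumped with no further movement, and TCP geometry gives a = 1.16 against 1.15 at home, so the lever is on its stop. I'll back off and lift.

```bash
python3 -m jog '[[0.4,[0,0,-0.4],[0,0,0]],[0.45,[0,0,-0.7],[0,0,0]],[0.45,[0,-1.5,-0.7],[0,0,0]],[0.45,[0,-5,-0.7],[0,0,0]],[0.45,[0,-9,-0.7],[0,0,0]],[0.7,[0,-11,-0.7],[0,0,0]],[0.7,[0,-11,-0.7],[0,0,0]]]'
python3 - <<'E'
from go import *
print(rel(p0,R0,ts((0,22,188)),down(yh)))
for n in("top","side"):
    d=ctrl.get_image(n); np.savez(n+"9.npz",**d)
    c=d["color"]; c=c[140:250,265:375] if n=="top" else c[200:335,290:430]
    cv2.imwrite(f"pics/{n}9.png",cv2.resize(c[:,:,::-1],None,fx=4,fy=4,interpolation=cv2.INTER_CUBIC))
E
```

```text
t: 7.7
ee_pos: [526.7, 40.6, 239.5]
orientation: [-1.41, 0.804, -0.814]
ft_force: [0.4, -0.5, 0.5]
width: 52.4
t 7.7 p [526.7  40.6 239.5] w 52.4 F [ 0.4 -0.5  0.5] q [ 0.05  0.26  1.83  0.    1.04 -0.48]
ts pos -65.1 64.5 189.5
(array([6.38, 0.2 , 4.43]), array([-0.005, -1.186,  0.007]))
```

View pics/side9.png

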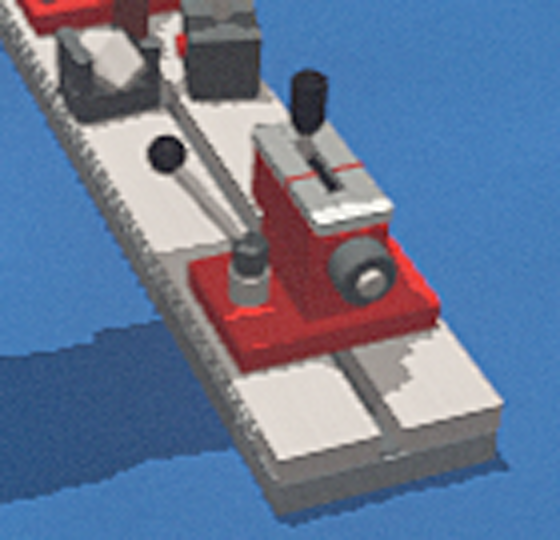

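View pics/top9.png

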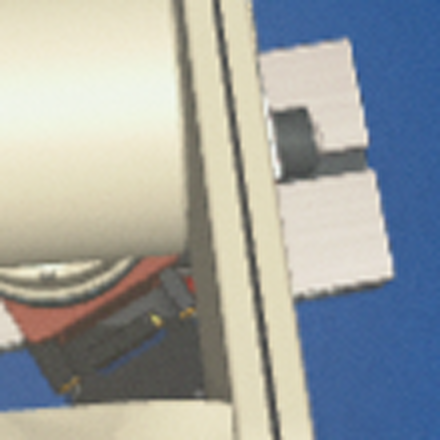

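The side view shows the ball at (166,154) against a prediction of (167,155) for home, and the tailstock pixels are unchanged. Next I'll move over the knob with the jaws along the bed.

```bash
python3 -m jog '[[0.8,[1.5,0,1],[0,-0.147,0]],[0.8,[3,0,2],[0,-0.294,0]],[0.8,[5,0,3.5],[0,-0.441,0]],[0.8,[6.4,0.2,4.4],[0,-0.588,0]],[0.8,[6.3,0.2,4.4],[0,-0.735,0]],[0.8,[6.3,0.2,4.4],[0,-0.882,0]],[0.8,[6.3,0.2,4.4],[0,-1.03,0]],[0.8,[6.3,0.2,4.4],[0,-1.17,0]]]'
python3 - <<'E'
from go import *
print(rel(p0,R0,ts((-.5,22,119)),down(yh)))
E
```

```text
t: 8.6
ee_pos: [592.9, 8.1, 231.6]
orientation: [-1.568, -0.104, 0.109]
ft_force: [0.2, -0.6, -0.6]
width: 70.2
t 8.6 p [592.9   8.1 231.6] w 70.2 F [ 0.2 -0.6 -0.6] q [-0.01  0.37  1.69  0.    1.08 -1.71]
ts pos -4.3 22.7 181.6
(array([ 0.4 ,  6.26, -0.07]), array([-0.001, -0.01 , -0.003]))
```

```bash
python3 -m jog '[[0.8,[0.3,0,0],[0,-0.01,0]],[0.8,[0.3,1,0],[0,-0.01,0]],[0.8,[0.3,1,0],[0,-0.01,0]]]'
python3 - <<'E'
from go import *
print(rel(p0,R0,ts((-.5,22,119)),down(yh)))
d=ctrl.get_image("side"); np.savez("side10.npz",**d)
c=d["color"][150:300,290:450];cv2.imwrite("pics/side10.png",cv2.resize(c[:,:,::-1],None,fx=4,fy=4,interpolation=cv2.INTER_CUBIC))
E
```

```text
t: 8.9
ee_pos: [595.6, 8.5, 221.7]
orientation: [-1.568, -0.105, 0.111]
ft_force: [-0.2, -0.4, 0.1]
width: 70.3
t 8.9 p [595.6   8.5 221.7] w 70.3 F [-0.2 -0.4  0.1] q [-0.01  0.38  1.7   0.    1.07 -1.71]
ts pos -1.6 22.7 171.7
(array([ 0.13,  5.27, -0.07]), array([-0.001, -0.009, -0.003]))
```

View pics/side10.png

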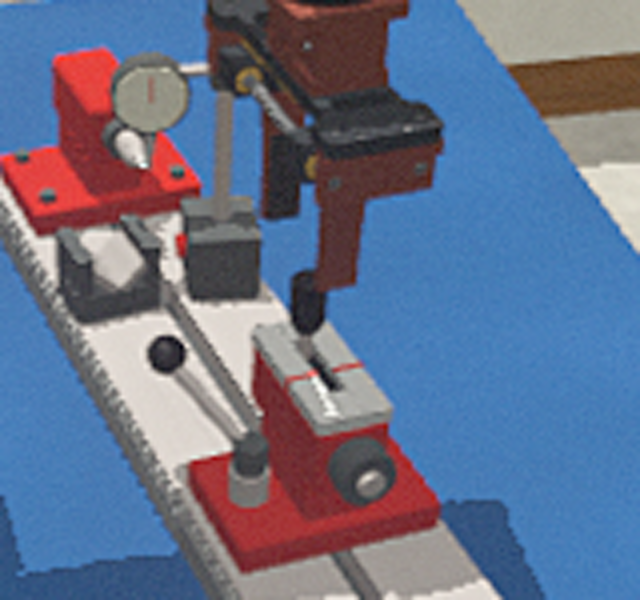

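The fingers at (340,240) and (280,190) straddle the knob, at (308,300), along the bed, and they are well clear of the dial stand. Next I'll descend and close.

```bash
python3 -m jog '[[0.8,[0.1,2,-0.1],[0,0,0]],[0.8,[0.1,4,-0.1],[0,0,0]],[0.8,[0.1,5.2,-0.1],[0,0,0]],[0.8,[0.1,5.2,-0.1],[0,0,0]]]'
python3 - <<'E'
from go import *
d=ctrl.get_image("side"); np.savez("side11.npz",**d)
c=d["color"][150:300,290:450];cv2.imwrite("pics/side11.png",cv2.resize(c[:,:,::-1],None,fx=4,fy=4,interpolation=cv2.INTER_CUBIC))
E
```

```text
t: 9.35
ee_pos: [596.6, 7.6, 170.3]
orientation: [-1.568, -0.107, 0.112]
ft_force: [0.9, -1.3, 1.2]
width: 70.4
t 9.35 p [596.6   7.6 170.3] w 70.4 F [ 0.9 -1.3  1.2] q [-0.01  0.45  1.73  0.    0.97 -1.72]
ts pos -0.8 21.7 120.3
```

View pics/side11.png

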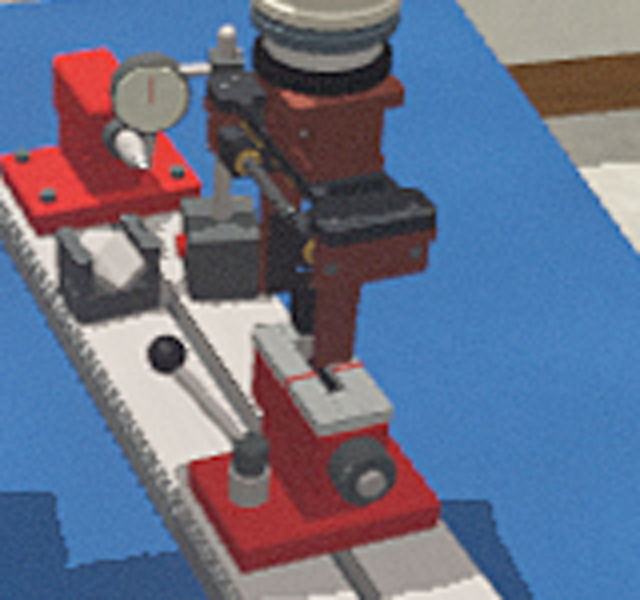

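The knob is between the fingers and the tips are above the plate. Closing now.

```bash
python3 -m jog '[[0,[0,0,0],[0,0,0]],[0,[0,0,0],[0,0,0]],[0,[0,0,0],[0,0,0]],[0,[0,0,0],[0,0,0]],[0,[0,0,0],[0,0,0]],[0,[0,0,0],[0,0,0]]]'; python3 -m jog '[[0,[0,0,0],[0,0,0]],[0,[0,0,0],[0,0,0]],[0,[0,0,0],[0,0,0]]]'; python3 go.py
```

```text
t: 10.0
ee_pos: [597.8, 7.5, 172.2]
orientation: [-1.568, -0.11, 0.11]
ft_force: [0.9, -0.6, -0.2]
width: 26.0
t: 10.3
ee_pos: [597.9, 7.3, 172.2]
orientation: [-1.568, -0.11, 0.11]
ft_force: [-0.2, -3.0, 1.2]
width: 20.6
t 10.3 p [597.9   7.3 172.2] w 20.6 F [-0.2 -3.   1.2] q [-0.01  0.44  1.73 -0.    0.97 -1.72]
ts pos 0.5 21.2 122.2
```

```bash
python3 -m jog '[[0,[0,0,0],[0,0,0]],[0,[0,0,-0.3],[0,0,0]],[0,[0,0,-0.6],[0,0,0]]]'; python3 -m jog '[[0,[0,0,-0.4],[0,0,0]],[0,[0,0,-0.8],[0,0,0]],[0,[0,0,-1.2],[0,0,0]],[0,[0,0,-1.6],[0,0,0]],[0,[0,0,-1.6],[0,0,0]]]';
python3 - <<'E'
from go import *
d=ctrl.get_image("side"); np.savez("side12.npz",**d)
c=d["color"][150:300,290:450];cv2.imwrite("pics/side12.png",cv2.resize(c[:,:,::-1],None,fx=4,fy=4,interpolation=cv2.INTER_CUBIC))
E
```

```text
t: 10.6
ee_pos: [598.4, 4.1, 172.2]
orientation: [-1.564, -0.109, 0.11]
ft_force: [-1.8, 12.7, 3.3]
width: 21.2
t: 11.1
ee_pos: [600.6, -11.1, 172.2]
orientation: [-1.563, -0.109, 0.11]
ft_force: [-1.6, 15.0, 3.5]
width: 21.0
t 11.1 p [600.6 -11.1 172.2] w 21.0 F [-1.6 15.   3.5] q [-0.04  0.45  1.72  0.01  0.97 -1.75]
ts pos 0.5 2.6 122.2
```

View pics/side12.png

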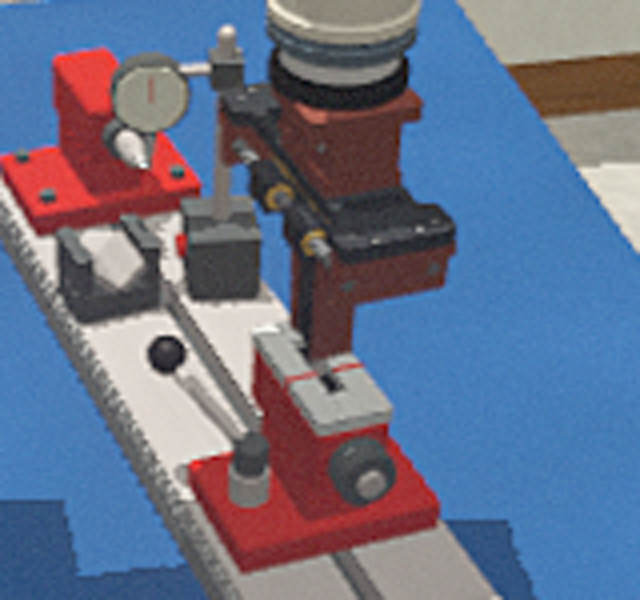

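The knob is following: the TCP has moved 18.6 mm, the force is 15 N, and the ball and foot pixels are unchanged. About 9 mm remain.

```bash
python3 -m jog '[[0,[0,0,-0.3],[0,0,0]],[0,[0,0,-0.6],[0,0,0]],[0,[0,0,-0.9],[0,0,0]],[0,[0,0,-0.9],[0,0,0]],[0,[0,0,-0.9],[0,0,0]]]';
python3 - <<'E'
from go import *
P=[];F=[]
for i in range(6):
    n="side" if i%2==0 else "top"
    d=ctrl.get_image(n); np.savez(n+"13.npz",**d); o=ctrl.get_obs();l=o["ee_pos"]-O;P.append([l@xh,l@yh,l[2]]);F.append(o["ft_force"])
    c=d["color"]; c=c[140:250,265:375] if n=="top" else c[150:300,290:450]
    cv2.imwrite(f"pics/{n}13.png",cv2.resize(c[:,:,::-1],None,fx=4,fy=4,interpolation=cv2.INTER_CUBIC))
print(np.round(P,1),np.mean(F,0)@yh,np.std(F,0))
d=load("side13.npz")
k=lambda p:((proj(d,ts(p))-[290,150]+.5)*4-.5).round(0)
for y in(-6.3,): print("pin at plate",k((0,y,106)),k((0,y,118)),"line",k((-23,-6.5,106)),k((23,-6.5,106)))
E
```

```text
t: 11.65
ee_pos: [601.8, -19.3, 172.2]
orientation: [-1.562, -0.109, 0.11]
ft_force: [-1.6, 16.4, 3.9]
width: 21.3
t 11.65 p [601.8 -19.3 172.2] w 21.3 F [-1.6 16.4  3.9] q [-0.05  0.45  1.72  0.01  0.97 -1.77]
ts pos 0.4 -5.7 122.2
[[  0.5  -5.6 122.2]
 [  0.5  -5.6 122.2]
 [  0.4  -5.6 122.1]
 [  0.5  -5.6 122.2]
 [  0.5  -5.6 122.2]
 [  0.5  -5.6 122.2]] 17.16172696578548 [0.50485115 0.22562783 0.56896797]
pin at plate [325. 372.] [326. 355.] line [289. 380.] [362. 364.]
```

View pics/side13.png

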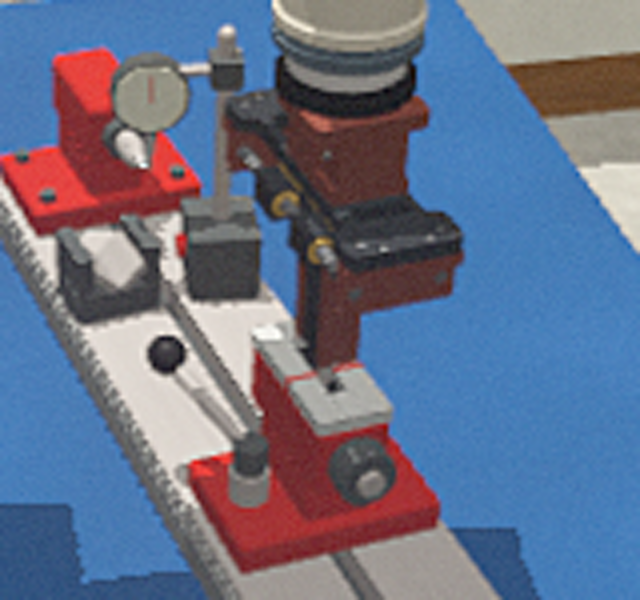

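View pics/top13.png

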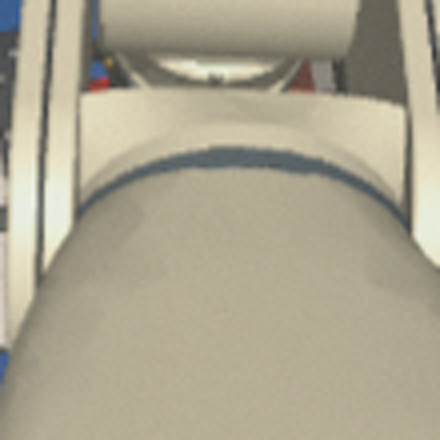

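The TCP has moved about 27 mm. The force of 17.2 N, plus about 0.6 N for the bias seen while hovering, implies 25–27 mm. I'll add 1.5 mm, then check the pin against the line in a closer view.

```bash
python3 -m jog '[[0,[0,0,-0.1],[0,0,0]],[0,[0,0,-0.15],[0,0,0]],[0,[0,0,-0.15],[0,0,0]],[0,[0,0,-0.15],[0,0,0]]]';
python3 - <<'E'
from go import *
F=[];C=[]
for i in range(8):
    d=ctrl.get_image("side"); F.append(ctrl.get_obs()["ft_force"]); C.append(d["color"].astype(float))
o=ctrl.get_obs();l=o["ee_pos"]-O; print(l@yh,np.mean(F,0)@yh,o["width"],o["qvel"].round(4))
m=np.mean(C,0).astype(np.uint8)
z=cv2.resize(m[220:275,345:400][:,:,::-1],None,fx=10,fy=10,interpolation=cv2.INTER_CUBIC)
z0=cv2.resize(load("side9.npz")["color"][220:275,345:400][:,:,::-1],None,fx=5,fy=5,interpolation=cv2.INTER_CUBIC)
cv2.imwrite("pics/pin14.png",z);cv2.imwrite("pics/pin9.png",z0)
k=lambda p:((proj(d,ts(p))-[345,220]+.5)*10-.5).round(0)
print(k((0,-6.3,106)),k((0,-6.3,118)),k((-23,-6.3,106)),k((23,-6.3,106)))
a=load("side9.npz")["color"].astype(int);df=np.abs(m-a).max(2)
print("mean diff lever/foot",df[245:290,335:358].mean(),df[300:330,370:410].mean())
E
```

```text
t: 12.35
ee_pos: [601.9, -20.5, 172.1]
orientation: [-1.562, -0.109, 0.11]
ft_force: [-1.4, 18.9, 3.4]
width: 20.9
t 12.35 p [601.9 -20.5 172.1] w 20.9 F [-1.4 18.9  3.4] q [-0.06  0.45  1.72  0.01  0.97 -1.77]
ts pos 0.4 -6.9 122.1
-6.911419905491857 18.05295672156959 21.376598996500228 [ 0.0012  0.0005 -0.0013 -0.0002 -0.0003  0.0001]
[264. 230.] [267. 188.] [172. 250.] [355. 211.]
mean diff lever/foot 12.729468599033817 14.960833333333333
```

View pics/pin14.png

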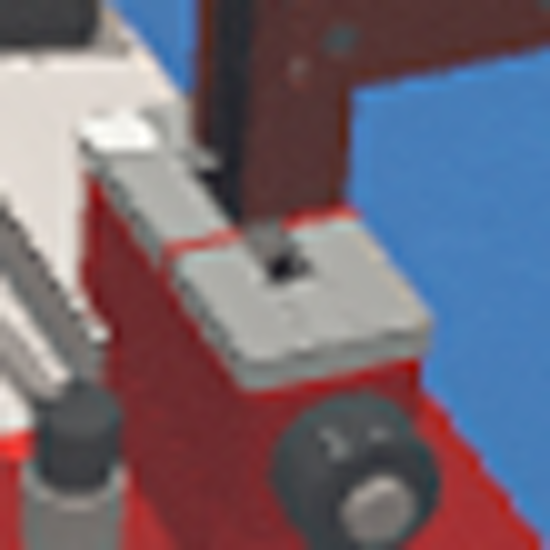

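In the close view the pin shows grey at about (265,238), on the middle of the red line, whose ends are at (165,248) and (355,212). The force is 18.05 N (18 N expected at the line), the travel is about 28.4 mm, and the arm is at rest. I'm handing in.

```bash
python3 - <<'E'
from workcell import ctrl
print(ctrl.close_job())
E
```

```text
the job is handed in; nothing more can be done
None
```

The tailstock is clamped and the job is handed in, with the gripper still holding the knob at the red line. It took about 13 s of the 53 s allowed.

- **Clamp lever:** I pushed the ball round until the force rose to about 17 N with no further movement. The image then put the ball within a pixel of its fully-home position.
- **Knob:** I gripped it with the jaws along the bed and pulled it back about 28 mm. The last force reading was 18.05 N against the 18 N expected at the line. The close view showed the pin on the middle of the red line.
- **Tailstock and bystanders:** the tailstock stood in the same place in every side view. The dial stand, V-block and gear looked unmoved, and I never worked near the oil can. I compared these by eye and did not re-measure them at the end.

**Checks that disagreed:**
- **Lever offset:** I first had the ball's offset between the fingers the wrong way round, so the lever stopped about 0.3 rad short. I saw this in the image and corrected it before touching the knob.
- **Knob travel:** just before the last 1.5 mm, force and travel differed by about 2 mm. I put that down to a small force-sensor bias, and it is inside the 4 mm tolerance.
- **Knob width:** the fingers read about 21 mm on the 22 mm knob.
- **Pixel comparison:** a rough before-and-after check of the lever and foot area was inconclusive because the arm's shadow had moved.

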